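# Unclip the cover of a topping box

### The arm

A 7-joint arm with a two-finger parallel gripper is mounted at the origin on the work surface. World frame = base frame: x ahead of the robot, y to its left, z up, the work surface at z = 0. Lengths are in m, angles in degrees, forces in N, time in s.
With the tool pointing down it reaches from about 0.425 to 0.95 m from the base axis. Payload 4.7 kg.
Tool frame: the origin (TCP) lies at the very end of the fingers, on their centre line; the grasp point (between the pads) lies 19 mm behind it; y points along the fingers, x is the direction in which the jaws open and shut, and the axes are right-handed (so a half turn about y gives the same grasp; the last joint's range is limited). The gripper opens to 85 mm and grips with 20 to 120 N. Pads are 22 mm wide; open, the fingers measure 114 mm over their backs; the gripper's body (76 mm by 85 mm) begins 54 mm behind the grasp point. The pads swing forward as they close: fully open they stand 13 mm farther back than shut.
Start: joints at [-74.479, 26.849, -2.785, 87.806, 1.381, 65.374, -4.715], TCP at [0.199, 0.645, 0.231] pointing down, gripper open.
Joint ranges: [-148.3, 148.3], [-19.14, 114.17], [-79.39, 73.82], [5.75, 140.21], [-59.74, 239.74], [12.07, 113.84], [-152.46, 152.46]. Speed limits (degrees/s): [147.25, 147.25, 180, 180, 180, 180, 180].

### API

Orientations are given as [roll, pitch, yaw] about the fixed x, y, z axes, in that order (R = Rz(yaw) Ry(pitch) Rx(roll)).
In Python, from station import r gives the robot as it stands. The module is installed in compiled form; this text tells all that it offers. Calls block until the motion is done:
- r.goto(position, orientation): joint-space move of the TCP to a pose.
- r.move_linear(position, rot=None, vel=0.15): straight line of the TCP; rot=None keeps the orientation; vel is the mean speed in m/s.
- r.movej(angles): joint-space move.
- r.release() and r.close_gripper(f_grip=None): open the fingers fully, or close them until they stop; f_grip is the grip in N (None keeps the last).
- r.dwell(seconds).
- r.solve_ik(position, orientation): joint angles nearest the present ones, or None.
- r.capture(name): name is "scene" or "top" or "wrist"; returns the picture (400x640x3 uint8, red, green, blue); there is no depth.
- r.get_calibration(name): a dict with "fx", "fy", "cx", "cy" (pixels), "world_from_camera" (4x4, takes a point from camera to world coordinates). Camera axes: x right, y up, looking along -z (the intrinsics and any distortion apply to the point x, -y, -z); pixel columns grow to the right and rows downward; lengths in m; the calibration is good to about 2 mm. A picture is of the moment at which its call begins: read the wrist's pose just before it. get_calibration takes no time and is no camera call; for the wrist camera it gives the pose at the moment of the call.
A pose or a line that the arm cannot do raises r.MotionError and nothing moves.
- r.close_job(): hands the job in, once; it reports no verdict.
Trained networks look in the newest picture that a camera, given by its name, has taken for a name from the list of things; names that differ only in an ending like _2 or _b are one class to them, and where a whole thing is asked for, a point or a joint stands for the part that bears it (a point fixed in the world has none). Each returns a list of dicts, best first, with "p" (0 to 1); they miss things now and then, are a little off and sometimes report something else, mostly with a low value. They report only what shows in the picture. A call takes as long as a camera call.
- r.look_for(camera, target): "xyz" ([x, y, z] in m, in world coordinates, good to about 4 mm: the middle of the surface that is visible of it).
- r.pinpoint(camera, target): "xyz" ([x, y, z] in m, in world coordinates, good to about 4 mm: a listed point, or the origin of a listed thing).
Readings, each from a call of its own:
- r.read_time_s(): time.
- r.read_joints(): joint angles.
- r.read_dq(): joint speeds.
- r.read_effort(): joint torques, N m.
- r.read_ee_pos(): TCP position.
- r.read_orientation(): TCP orientation.
- r.read_ft_force(): force on the tool from outside, world axes, zero at the start.
- r.read_moment(): the same for the moment, N m.
- r.read_opening(): finger opening in m.
Only numpy, scipy, OpenCV 4.12 (cv2) and the standard library are available. Lean on these libraries where they do the work, as an engineer would, in place of code of your own. Each camera call takes 0.05 s, during which the arm holds its last target. There are 200 camera calls.

### The job

Open the steel topping box: press its snap tab inward, gently, and keep it pressed until the cover has risen on its lifters, then take the cover by its handle, lift it off and lay it down gently, flat and handle up, in the middle of the white cutting board. Go by feel at the tab, which breaks if it is pushed hard after it has reached its stop or if the cover is pulled while still clipped, and leave the bottle, the jar and the ramekin where they stand.

Things in the scene. Friction and masses are not known exactly. Their poses are not given: they have to be found in the camera images.
- box: Fixed open steel box, 176 (x) x 146 (y) x 106 mm, walls 6 mm; origin at the centre of its underside on the counter, z up. Its front, with the snap tab, faces its own -x. The clipped cover lies in its mouth, plate top 13 mm below the rim. Once the tab is pressed, damped lifters raise the cover level by 12 mm in 1 to 2 s; it then stays up when the tab is let go.
- tab: Black spring tab, middle of the box's front; pressed along the box's +x, it slides up to 7 mm and springs back. Origin at rest 100 mm in front of the box's centre, 86 mm above its underside; box axes. Its two wings hold the cover down and clear it after about 5 mm, at 5 to 9 N; hard stop at 7 mm (6 N of spring). Breaks above 16 N.
- tab_seat (a point): Fixed point 104 mm in front of the box's centre (box -x), 87 mm up, level with the middle of the tab's press pad: an upright black plate 30 mm wide (box y), 34 mm high, 8 mm thick, rigid with the tab, pressed on its front face towards box +x. It is screwed out differently on every box: the face stands 0 to 18 mm in front of this point, unmeasured; find it by touch.
- cover: Loose grey plastic cover, a plate 160 (x) x 130 (y) x 5 mm with a notch for the tab at its -x edge and an upright handle in its middle, about 0.22 kg. Origin at the centre of its underside, 88 mm above the counter when clipped; its axes agree with the box's then.
- handle (a point): Centre of the cover's handle, an upright fin 12 mm thick (cover x), 60 mm long (cover y) and 44 mm high, standing on the plate. This point is half-way up the fin: 27 mm above the cover's underside, 22 mm above the plate and 22 mm below the fin's top. Cover axes.
- board: Fixed white cutting board lying on the counter, 260 (x) x 220 (y) x 15 mm; origin at the centre of its underside.
- sauce: Bystander: white plastic sauce bottle, 56 mm across, 160 mm high; origin at the centre of its underside.
- jar: Bystander: glass jar, 60 mm across, 90 mm high; origin at the centre of its underside.
- ramekin: Bystander: white ceramic bowl, 84 mm across, 45 mm high; origin at the centre of its underside.

How it is judged:
By the outcome, as a careful person would: the job done as asked, in the order asked, and still so for the second after the job is handed in, with the robot touching nothing.
It also fails if it takes over 64 s, if anything falls off the work surface, if the arm or the gripper's body presses on something with over 40 N, if the wrist force passes 120 N, or if a joint passes its speed limit or range.

## Working session

There is one attempt and no reset: what is moved stays moved. The work goes in short steps, each a Python script; the robot and the scene stay as the last script left them, time stands still between calls to the robot, and variables do not carry over. Pictures are saved under pics/ and viewed, about 8 in all and at most 12, crops included, and the job is handed in when it is done.

```bash
mkdir -p pics
python3 - <<'E'
from station import r
import cv2,numpy as np
ims=[]
for c in("scene","top"):
    im=r.capture(c); cv2.imwrite(f"pics/{c}0.png",im[:,:,::-1])
    for t in("box","tab","tab_seat","cover","handle","board","sauce","jar","ramekin"):
        try: print(c,t,[(np.round(d["xyz"],3).tolist(),round(d["p"],2)) for d in r.pinpoint(c,t)[:2]])
        except Exception as e: print(c,t,e)
    print(np.round(r.get_calibration(c)["world_from_camera"],3).tolist(), r.get_calibration(c)["fx"])
print(r.read_time_s(),r.read_orientation(),r.read_ft_force(),r.read_opening())
E
```

```text
scene box [([0.562, -0.216, -0.002], 0.57)]
scene tab [([0.464, -0.207, 0.087], 0.63), ([0.46, -0.207, 0.085], 0.34)]
scene tab_seat [([0.462, -0.208, 0.085], 0.67)]
scene cover [([0.56, -0.216, 0.09], 0.94)]
scene handle [([0.557, -0.218, 0.116], 0.63)]
scene board [([0.594, 0.195, -0.002], 0.61)]
scene sauce [([0.786, 0.01, -0.0], 0.72)]
scene jar [([0.535, 0.465, -0.003], 0.9)]
scene ramekin [([0.524, -0.476, 0.002], 0.77)]
[[-0.881, -0.386, 0.274, 0.957], [0.473, -0.722, 0.505, 0.61], [0.003, 0.575, 0.818, 1.071], [0.0, 0.0, 0.0, 1.0]] 369.112334523396
top box []
top tab [([0.461, -0.208, 0.084], 0.62)]
top tab_seat [([0.457, -0.203, 0.088], 0.56)]
top cover [([0.563, -0.216, 0.088], 0.9)]
top handle [([0.562, -0.219, 0.118], 0.85)]
top board [([0.597, 0.194, 0.0], 0.78)]
top sauce [([0.786, 0.008, -0.002], 0.84), ([0.456, -0.206, 0.088], 0.16)]
top jar [([0.538, 0.461, 0.002], 0.68)]
top ramekin [([0.528, -0.483, 0.002], 0.71)]
[[0.0, 0.994, -0.106, 0.48], [-1.0, -0.001, -0.007, 0.001], [-0.007, 0.106, 0.994, 1.424], [0.0, 0.0, 0.0, 1.0]] 474.79047387536474
1.0 [-8.99972037e+01 -5.16975428e-03  7.28222149e+01] [ 0.45279759 -0.41031661 -0.69283714] 0.08508542063497011
```

View pics/top0.png

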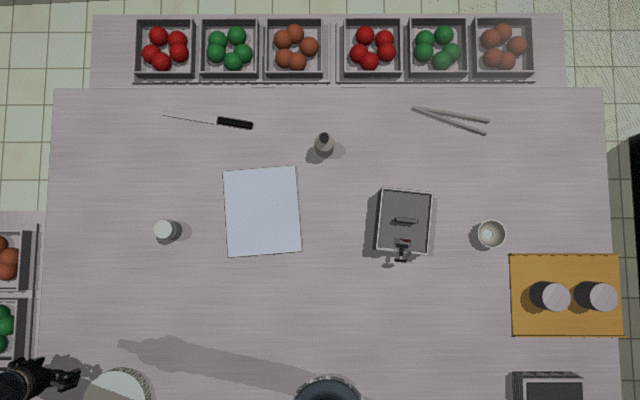

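View pics/scene0.png

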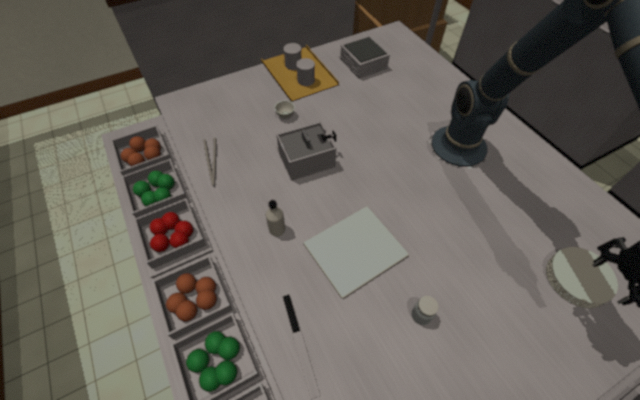

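```bash
cat > h.py <<'E'
from station import r
import cv2,numpy as np
def pins(c,ts):
    im=r.capture(c)
    for t in ts: print(c,t,[(np.round(d["xyz"],4).tolist(),round(d["p"],2)) for d in r.pinpoint(c,t)[:2]])
    return im
C=np.array([.5615,-.216]); YAW=-5.2
def W(bx,by,z):
    a=np.radians(YAW); return [C[0]+bx*np.cos(a)-by*np.sin(a), C[1]+bx*np.sin(a)+by*np.cos(a), z]
E
python3 - <<'E'
from h import *
r.goto(W(-.15,0,.30),[-90,0,YAW+90])
print(r.read_time_s(),r.read_ee_pos(),np.round(r.read_joints(),1))
im=pins("wrist",["box","tab","tab_seat","cover","handle"]); cv2.imwrite("pics/w1.png",im[:,:,::-1])
print(np.round(r.get_calibration("wrist")["world_from_camera"],3).tolist(),r.get_calibration("wrist")["fx"])
F=np.array([r.read_ft_force() for _ in range(10)]);print(F.mean(0),F.std(0),r.read_time_s())
E
```

```text
4.075 [ 0.41257895 -0.2017955   0.30003582] [-46.4   1.9  70.8 112.9  -1.9  66.5 110.1]
wrist box [([0.5594, -0.2184, -0.0034], 0.76), ([0.5635, -0.2161, 0.1166], 0.67)]
wrist tab [([0.4593, -0.2069, 0.0832], 0.77)]
wrist tab_seat [([0.4595, -0.2045, 0.0882], 0.77)]
wrist cover [([0.5619, -0.216, 0.0874], 0.7)]
wrist handle [([0.566, -0.2181, 0.1155], 0.7)]
[[0.091, -0.959, -0.267, 0.344], [0.996, 0.087, 0.025, -0.197], [-0.0, -0.268, 0.963, 0.442], [0.0, 0.0, 0.0, 1.0]] 356.65400535967365
[-0.12753864  0.06662393  0.15700485] [2.77555756e-17 1.38777878e-17 0.00000000e+00] 4.375
```

View pics/w1.png

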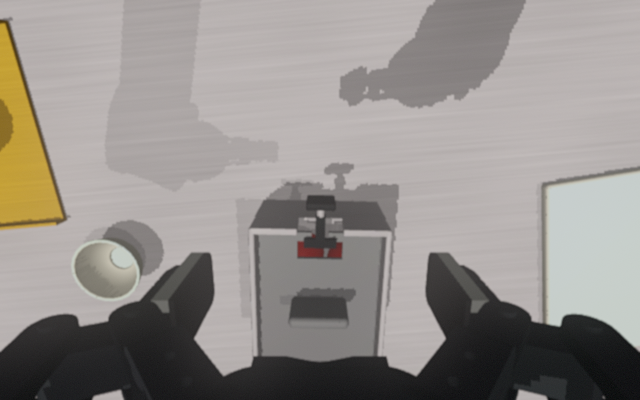

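Run:
```python
from h import *
for yw in (85,-95):
    O=[-90,0,YAW+yw-85+90-0]
    for b,z in((-.15,.3),(-.15,.08),(-.11,.08)):
        q=r.solve_ik(W(b,0,z),O); print(yw,b,z,None if q is None else np.round(q,1))
r.close_gripper(20)
O=[-90,0,YAW+90]
r.move_linear(W(-.15,0,.08),O,vel=.15)
t=r.read_time_s(); f0=np.array(r.read_ft_force()); print(t,f0,r.read_ee_pos(),r.read_opening())
for i in range(3):
    r.move_linear(W(-.15+.001*(i+1),0,.08),vel=.02)
    print(r.read_time_s()-t,np.array(r.read_ft_force())-f0,np.array(r.read_ee_pos())[:2]-W(-.15+.001*(i+1),0,.08)[:2])
```

```text
85 -0.15 0.3 [-46.3   1.9  70.9 112.9  -1.9  66.5 110.1]
85 -0.15 0.08 [-25.8  31.3  61.4 126.9 -40.5  44.6 147.8]
85 -0.11 0.08 [-27.4  37.8  65.2 122.3 -46.3  50.3 150.8]
-95 -0.15 0.3 [-47.8   2.   72.5 112.9  -2.1  66.5 -69.7]
-95 -0.15 0.08 [-31.2  39.9  72.9 127.1 -50.9  52.2 -21.2]
-95 -0.11 0.08 [-30.7  44.2  73.1 122.4 -53.3  56.3 -22.2]
6.7583 [ 0.93124081 -0.39465721 -0.52027791] [ 0.4126092  -0.20262828  0.08056108] -0.00024140818952576653
0.25 [-0.74449264 -0.52156273  1.14079066] [3.76664230e-04 1.84084382e-05]
0.5 [-0.50163224  0.27482966 -0.29032465] [1.18072108e-04 2.90672345e-05]
0.75 [-0.85827919 -0.0805891   1.21487003] [ 4.65679482e-05 -6.80978710e-05]
```

```bash
cat >> h.py <<'E'
def force(n=4):
    f=[]
    for _ in range(n): r.dwell(.03); f.append(r.read_ft_force())
    return np.mean(f,0)
A=np.radians(YAW); U=np.array([np.cos(A),np.sin(A)])
def bx(): return float((np.array(r.read_ee_pos())[:2]-C)@U)
E
python3 - <<'E'
from h import *
f0=force(8); np.save("f0.npy",f0); b=-.147; print(f0)
while b<-.108:
    b+=.001; r.move_linear(W(b,0,.08),vel=.02); f=-(force(3)-f0)[:2]@U
    print(round(b*1e3,1),round(bx()*1e3,2),round(f,2))
    if f>2.5: break
print(r.read_time_s())
E
```

```text
[-0.00233414 -0.11019402  0.01470206]
-146.0 -145.97 -0.3
-145.0 -145.0 -0.16
-144.0 -144.0 0.22
-143.0 -143.0 -0.05
-142.0 -142.01 0.01
-141.0 -141.02 -0.05
-140.0 -140.01 -0.07
-139.0 -139.03 -0.2
-138.0 -138.01 0.21
-137.0 -136.99 -0.06
-136.0 -136.02 -0.01
-135.0 -135.01 -0.18
-134.0 -134.01 -0.17
-133.0 -132.99 0.02
-132.0 -132.02 0.07
-131.0 -130.99 -0.26
-130.0 -130.01 -0.15
-129.0 -128.99 0.31
-128.0 -128.01 -0.08
-127.0 -127.28 1.3
-126.0 -126.74 4.44
15.125
```

Run:
```python
from h import *
f0=np.load("f0.npy"); b=-.126
while b<-.112:
    b+=.0006; r.move_linear(W(b,0,.08),vel=.02); f=-(force(3)-f0)[:2]@U; x=bx()
    print(round(b*1e3,1),round(x*1e3,2),round(f,2))
    if f>10 or x>-.1213: break
print(r.read_time_s())
```

```text
-125.4 -125.76 4.59
-124.8 -125.04 4.95
-124.2 -124.47 5.3
-123.6 -123.96 5.41
-123.0 -123.46 5.68
-122.4 -122.45 5.17
-121.8 -121.95 5.34
-121.2 -121.46 5.28
-120.6 -121.01 5.55
18.275
```

Run:
```python
from h import *
for i in range(4):
    r.dwell(.45); print(round(bx()*1e3,2),-(force(3)-np.load("f0.npy"))[:2]@U)
pins("top",["cover","handle"]);im=pins("wrist",["cover","handle"]); cv2.imwrite("pics/w2.png",im[:,:,::-1])
print(r.read_time_s())
```

```text
-120.99 5.17691057294775
-121.0 5.642267208069878
-120.98 5.779378388290196
-120.97 5.417281812638026
top cover [([0.5617, -0.2144, 0.0967], 0.64)]
top handle [([0.5598, -0.2228, 0.13], 0.57)]
wrist cover []
wrist handle []
20.775
```

View pics/w2.png

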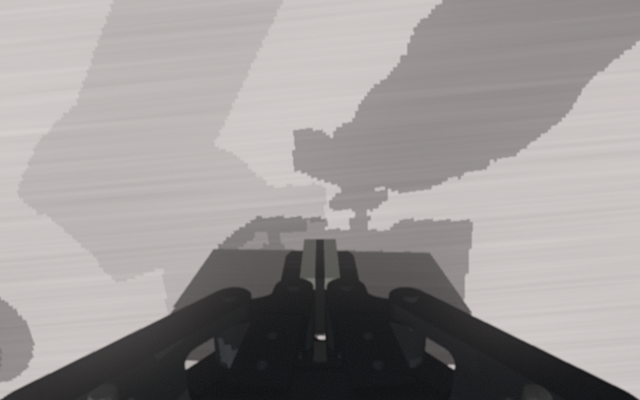

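Run:
```python
from h import *
r.move_linear(W(-.15,0,.08),vel=.06)
r.move_linear(W(-.15,0,.25),vel=.2)
r.release()
r.goto(W(-.0,0,.28),[-90,0,YAW])
print(np.round(r.read_joints(),1))
im=pins("wrist",["cover","handle","tab","box"]); cv2.imwrite("pics/w3.png",im[:,:,::-1])
pins("top",["tab","board"])
K=r.get_calibration("wrist"); print(np.round(K["world_from_camera"],4).tolist(),[K[k] for k in("fx","fy","cx","cy")])
print(r.read_time_s(),r.read_ee_pos())
```

```text
[-30.7  32.7  72.4  97.4 -32.3  74.4  43.2]
wrist cover [([0.559, -0.2158, 0.0953], 0.8)]
wrist handle [([0.5651, -0.2155, 0.1275], 0.78)]
wrist tab [([0.458, -0.2066, 0.0843], 0.73)]
wrist box []
top tab [([0.5383, 0.4621, 0.0005], 0.34)]
top board [([0.5986, 0.197, -0.0007], 0.97)]
[[0.9959, 0.0877, 0.0239, 0.5669], [-0.0909, 0.9594, 0.2671, -0.1491], [0.0005, -0.2682, 0.9634, 0.4226], [0.0, 0.0, 0.0, 1.0]] [356.65400535967365, 356.65400535967365, 319.49203555326795, 196.32388062647934]
24.7917 [ 0.56139987 -0.21591944  0.28011868]
```

View pics/w3.png

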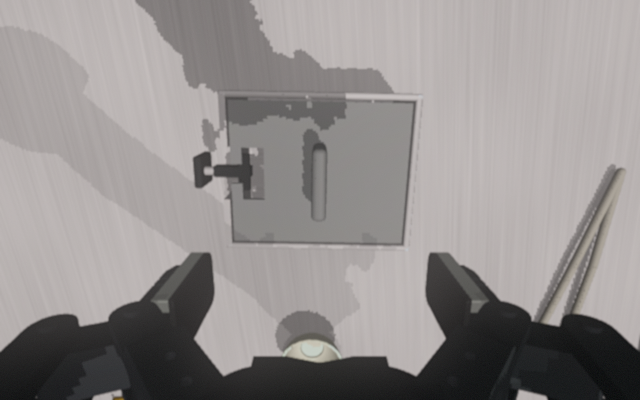

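Run:
```python
import cv2
a=cv2.imread("pics/w3.png")[130:215,185:275]; b=cv2.imread("pics/w1.png")[185:270,275:365]
cv2.imwrite("pics/c3.png",cv2.hconcat([cv2.resize(a,(400,378),interpolation=2),cv2.resize(b,(400,378),interpolation=2)]))
```

```text
(no output)
```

View pics/c3.png

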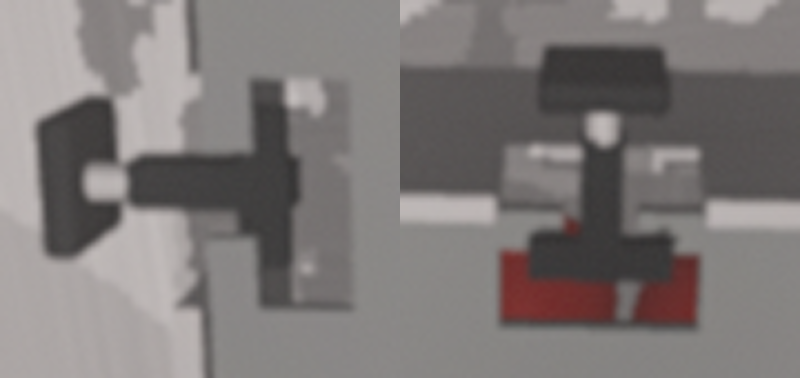

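Run:
```python
from h import *
r.move_linear(W(-.001,0,.16),vel=.2)
f0=force(3)
r.move_linear(W(-.001,0,.112),vel=.08)
print("pre",force(3)-f0)
r.close_gripper(40)
print(r.read_opening(),r.read_ee_pos(),force(3)-f0)
r.move_linear(W(-.001,0,.132),vel=.05)
print(r.read_opening(),force(4)-f0)
r.move_linear(W(-.001,0,.25),vel=.12)
print(r.read_opening(),force(4)-f0,r.read_time_s())
im=r.capture("scene"); cv2.imwrite("pics/s4.png",cv2.resize(im[60:260,220:420],(600,600))[:,:,::-1])
```

```text
pre [-0.03815715  0.04288027  0.05239995]
0.011519637789423233 [ 0.56050167 -0.2159113   0.11211354] [-0.14718289  0.40919428  1.25929003]
0.011674970569543454 [ 0.00757716 -0.06416663 -2.46074735]
0.01158861029798582 [-0.46876406  0.40158683 -2.49371627] 29.2
```

View pics/s4.png

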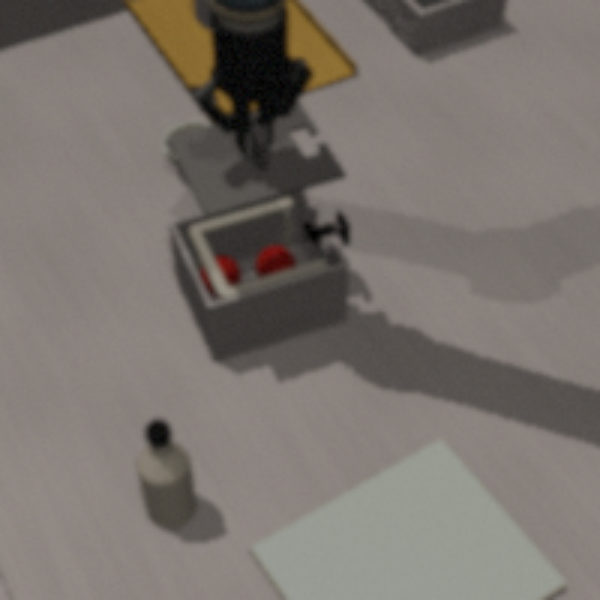

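Run:
```python
from h import *
B=[.597,.1955]; O=[-90,0,4]
try: r.move_linear([*B,.20],O,vel=.15)
except r.MotionError as e:
    print(e); r.goto([*B,.20],O)
print(r.read_time_s(),r.read_ee_pos(),np.round(r.read_joints(),1),r.read_opening())
im=pins("top",["cover","handle","board"]); cv2.imwrite("pics/t5.png",im[:,:,::-1])
r.move_linear([*B,.045],vel=.12)
r.dwell(.2); f0=force(4); z=.036
r.move_linear([*B,z],vel=.05)
while z>.018:
    z-=.001; r.move_linear([*B,z],vel=.02); f=force(3)-f0
    print(round(z,4),round(r.read_ee_pos()[2],4),np.round(f,2))
    if f[2]>1.8: break
print(r.read_time_s(),r.read_moment())
```

```text
32.175 [0.59701628 0.19492618 0.20014961] [-64.5  38.7  66.5  99.1 -38.1  68.3  16.5] 0.011548252703852966
top cover [([0.5982, 0.1966, 0.1883], 0.59)]
top handle [([0.5982, 0.1929, 0.216], 0.62), ([0.5982, 0.1952, 0.0015], 0.45)]
top board [([0.5994, 0.1955, -0.0008], 0.86)]
0.035 0.0351 [-0.39 -0.16  0.05]
0.034 0.034 [-0.02  0.04  0.18]
0.033 0.033 [-0.07 -0.31 -0.25]
0.032 0.032 [-0.83  0.26 -0.43]
0.031 0.031 [-0.43 -0.37 -0.15]
0.03 0.03 [-0.15 -0.01 -0.07]
0.029 0.029 [-0.48 -0.17  0.02]
0.028 0.028 [0.01 0.2  0.31]
0.027 0.0271 [0.43 0.4  1.17]
0.026 0.0271 [-2.57  0.3   8.17]
37.9833 [0.01627175 0.42947388 0.02983812]
```

Run:
```python
from h import *
B=[.597,.1955]
r.move_linear([*B,.027],vel=.02); print(force(3))
r.release(); r.dwell(.2); print(r.read_opening(),force(3))
r.move_linear([*B,.12],vel=.1)
r.move_linear([*B,.30],vel=.2)
im=pins("wrist",["cover","handle","board"]); cv2.imwrite("pics/w6.png",im[:,:,::-1])
r.goto([.30,.45,.30],[-90,0,4])
im=pins("top",["cover","handle","board","sauce","jar","ramekin","tab"]); cv2.imwrite("pics/t6.png",cv2.resize(im[100:300,130:530],(800,400))[:,:,::-1])
print(r.read_time_s())
```

```text
[-0.95525489  0.47163427  1.33610246]
0.0852640110125535 [-0.66738074  0.0424967  -0.23268998]
wrist cover [([0.5983, 0.1949, 0.0105], 0.84)]
wrist handle [([0.5979, 0.1962, 0.0436], 0.62)]
wrist board []
top cover [([0.5963, 0.1951, 0.0139], 0.83)]
top handle [([0.5994, 0.192, 0.0419], 0.68)]
top board []
top sauce [([0.7842, 0.0065, -0.0041], 0.92)]
top jar [([0.5387, 0.4583, -0.0024], 0.84)]
top ramekin [([0.5264, -0.4824, 0.0043], 0.64)]
top tab [([0.4592, -0.2079, 0.086], 0.61)]
43.525
```

View pics/t6.png

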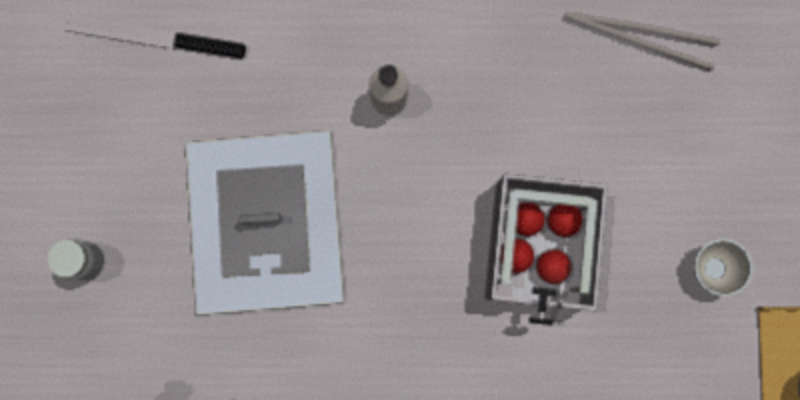

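The picture shows the cover flat and centred on the board, at about (263,222) in the crop, with the handle up. The box is open, the tab is intact, and the bottle, jar and ramekin are where they were.

```bash
python3 -c "
from station import r
print(r.close_job())"
```

```text
the job is handed in; nothing more can be done
None
```

The box is open and its cover lies flat, handle up, in the middle of the cutting board. I handed the job in just after 43.5 s on the robot's clock.

- **Tab:** I felt my way to the press pad, whose face stood about 12 mm in front of the seat point. I pressed it 6.4 mm in, with no more than about 5.7 N. The force dropped at about 5 mm, when the wings cleared. I held it for over 2.5 s, until the images showed the cover had risen about 12 mm, and then let it spring back.
- **Cover:** I gripped the handle at 40 N and lifted the cover off freely, with about 2.5 N of weight. I lowered it in 1 mm steps until it touched the board. The last step pressed with about 8 N, and I eased that to about 1.5 N before letting go.
- **Last checks:** The networks put the cover at (0.597, 0.195), against a board centre of about (0.598, 0.196). The heights agree with it lying flat. The bottle, jar and ramekin read within 4 mm of where they started, which is within the networks' error. The arm ended clear of everything.
- **Detections that failed or disagreed:** The networks missed the board in the final pictures because the cover hid much of it, so its centre comes from earlier pictures. One earlier low-confidence tab report (0.34) was actually the jar, and I ignored it.

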